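Proof-press the mortar sample

ROBOT

A 6-joint arm with a two-finger parallel gripper is mounted at the origin on the work surface. World frame = base frame: x ahead of the robot, y to its left, z up, the work surface at z = 0. Lengths are in mm, angles in rad, forces in N, time in s.
With the tool pointing down it reaches from about 350 to 775 mm from the base axis. Payload 7.3 kg.
Tool frame: the origin (TCP) lies at the centre of the arm's flange, where the gripper is bolted on; the fingertips stand 178 mm ahead of it and the grasp point (between the pads) lies 159 mm ahead of it; z points along the fingers, y is the line along which they close (so a half turn about z gives the same grasp; the last joint's range is limited). The gripper opens to 92 mm and grips with 3 to 60 N. Pads are 19 mm wide; open, the fingers measure 130 mm over their backs; the gripper's body (75 mm by 190 mm) begins 47 mm behind the grasp point.
Start: joints at [-1.314, 0.342, 1.524, -0, 1.275, -0.146], TCP at [205.817, -482.977, 404.741] pointing down, gripper open.
Joint ranges: [-2.53, 2.53], [-0.77, 2.02], [0.04, 2.7], [-1, 4.14], [0.28, 2.66], [-3.11, 3.11]. Speed limits (rad/s): [2.57, 2.57, 3.14, 3.14, 3.14, 3.14].

INTERFACE

Orientations are given as [roll, pitch, yaw] about the fixed x, y, z axes, in that order (R = Rz(yaw) Ry(pitch) Rx(roll)).
In Python, from plant import * gives the robot as it stands. The module is installed in compiled form; this text tells all that it offers.
- The arm moves only by the shell command python3 -m inch 'ROWS'. ROWS is JSON, a list of rows, each a list of 5 numbers: the shift along the tool's x, y, z in m, then the turn about the tool's z in rad, then the opening, from 0 (shut) to 1 (fully open). In form: [[tx, ty, tz, spin, claw], ...]. A call has 1 to 8 rows; each row is the pose to reach, as a shift and turn from the pose commanded when the call began, along the tool's axes at that moment; what a row does not reach only later rows make up. A row lasts 1/12 s, in which the tool goes at most 41.7 mm and 7.16 degrees, less where a joint would pass 70% of its speed; a pose out of reach is approached as far as the arm can. A call with a gripper value outside its range is refused whole. The fingers move at their own pace and stop on an object; the grip force is fixed at half the most. Time passes only in rows, so rows that repeat a pose let the fingers close. It gives the time, the measured TCP pose, the force, the opening and the grip force at its end, in the units of the state.
- get_obs(): the state, without advancing time (a new reading comes with each control period).
- capture(name): name is "scene" or "side" or "wrist"; returns a dict with "color" (480x640x3 uint8, red, green, blue), "intrinsics" (3x3 intrinsics, pixels), "distortion" ([k1, k2, p1, p2, k3] as OpenCV has them; the pictures are not rectified), "pose" (4x4, takes a point from camera to world coordinates). Camera axes: x right, y down, z forward; pixel columns grow to the right and rows downward; lengths in mm; the calibration is good to about 2 mm. A picture is of the moment at which its call begins. There is no depth.
- close_job(): hands the job in; it is judged then, once.
Trained networks look in a picture, given as the dict that the camera call returned (one of the last four; its "shot" number tells which), for a name from the list of things; names that differ only in an ending like _2 or _b are one class to them, and where a whole thing is asked for, a point or a joint stands for the part that bears it (a point fixed in the world has none). Each returns a list of dicts, best first, with "conf" (0 to 1); they miss things now and then, are a little off and sometimes report something else, mostly with a low value. They report only what shows in the picture. A call takes as long as a camera call. They do not tell look-alikes from the thing itself.
- look_for(picture, target): "rect" ([centre column, centre row, width, height] in pixels, round what is visible of it).
- trace(picture, target): "pixels" (480x640 bool, what is visible of it) and "rect" ([centre column, centre row, width, height] in pixels, round what is visible of it).
- tip_of(picture, target): "centre" ([column, row] in pixels: a listed point, or the origin of a listed thing).
The state is a dict: "time": time; "joint_positions": joint angles; "dq": joint speeds; "tau": joint torques, N m; "tool_pos": TCP position; "tcp_rot": TCP orientation; "contact_force": force on the tool from outside, world axes, zero at the start; "moment": the same for the moment, N m; "grip_width": finger opening in mm; "finger_force": force on a finger pad.
Only numpy, scipy, OpenCV 4.12 (cv2) and the standard library are available. Lean on these libraries where they do the work, as an engineer would, in place of code of your own. Each camera call takes 0.05 s, during which the arm holds its last target. There are 200 camera calls.

TASK

Take the tall mortar sample out of the wooden rack and set it down, without dropping it, on the bed of the hand press, upright and centred between the two jaws with its long sides facing them, and let go. Then pull the press lever all the way to its stop so that the sample is squeezed, hold it there for about a second, and ease the lever slowly back until it is fully home, never letting it fly back. Leave the sample in the press, and leave the short sample and the white pot where they are.

Things in the scene. Friction and masses are not known exactly. Their poses are not given: they have to be found in the camera images.
- sample: the tall sample: a grey mortar block 60 (x) by 36 (y) by 40 mm high (z), about 0.18 kg, in one of the two places of the wooden rack. Origin: centre of its underside. In the rack its ends (+-x) are hemmed in, so it can be gripped only across its 36 mm width; in the press the jaws stand along its long sides, so it can be held only by its ends, 60 mm apart.
- short_sample: another grey mortar block, 60 by 36 mm but only 20 mm high, in the rack's other place; to be left alone. Origin: centre of its underside.
- rack: fixed wooden rack, 92 (x) by 190 (y) mm: a 12 mm thick floor and two walls, 12 mm thick and 46 mm high above the floor, running along y with 66 mm between them; open at its y ends. The samples lie with their x along the rack's x, about 45 mm either side of its middle. Origin: centre of its underside.
- press: fixed grey hand press; base 130 mm (x) by 250 mm (y = -135 to 115 mm), 30 mm thick, its top is the bed. On it, from -y to +y: fixed steel jaw, gap for the sample, moving steel jaw (sprung nose on a ram), grey housing 70 by 70 mm centred at y = 45 mm, its top 135 mm above the table. Origin: on the table under the base.
- press_seat (a point): middle of the open gap between the jaws, on the bed, 30 mm above the table; axes as the press: jaws close along y. The open gap is 50 mm along y; the jaws are 50 mm long (x) and rise 48 mm above the bed. The bed reaches 65 mm either way along x and is open there. The sample's origin belongs here, its x along this x (either way round).
- press_lever (a joint): angle of the press lever, rad: 0 fully home (nearly upright, leaning 0.09 rad towards the jaws, held by a spring), 1.0 at its stop (swung away from the jaws, towards the press's +y and down). At about 0.7 the moving jaw meets the sample. The spring asks about 3 N at the handle at home, about 15 N at the stop.
- press_pivot (a point): point on the lever's pivot axis in the press's middle plane, 105 mm above the table; axes as the press: the lever turns about x.
- lever_grip (a point): middle of the lever's handle, a black round bar 16 mm thick along the press's x, free for 80 mm; moves with the lever. At lever angle q it lies from the pivot at x = -100 mm, y = 170 mm * sin(q - 0.09), z = 170 mm * cos(q - 0.09) along the press's axes. The bare 12 mm lever rod is 52 mm from this point towards +x.
- pot: white plastic cup 60 mm wide, 60 mm high, standing on the table; to be left alone. Origin: centre of its underside.
Mind the look-alikes: they are no part of the job. What is shaped like the sample but purple or red is not meant.

How it is judged:
By the outcome, as a careful person would: the job done as asked, in the order asked, and still so for the second after the job is handed in, with the robot touching nothing.
It also fails if it takes over 72 s, if anything falls off the work surface, if the arm or the gripper's body presses on something with over 40 N, if the wrist force passes 120 N, or if a joint passes its speed limit or range.

## Working session

There is one attempt and no reset: what is moved stays moved. The work goes in short steps, Python scripts to look and compute and a shell command to move; the robot and the scene stay as the last step left them, time stands still between calls to the robot, and variables do not carry over. Pictures are saved under pics/ and viewed, at most 10 in all, crops included, and the job is handed in when it is done.

```bash
mkdir -p pics; cat > h.py <<'E'
from plant import *
import numpy as np, cv2
from scipy.spatial.transform import Rotation as R
def ray(c,px):
    u=cv2.undistortPoints(np.array([[px]],float),c["intrinsics"],np.array(c["distortion"]))[0,0]
    T=np.array(c["pose"]); d=T[:3,:3]@[u[0],u[1],1]; return T[:3,3],d
def atz(c,px,z):
    o,d=ray(c,px); return o+d*(z-o[2])/d[2]
def proj(c,P):
    T=np.linalg.inv(np.array(c["pose"])); P=np.atleast_2d(P)@T[:3,:3].T+T[:3,3]
    return cv2.projectPoints(P,np.zeros(3),np.zeros(3),c["intrinsics"],np.array(c["distortion"]))[0][:,0]
def save(c,n,crop=None):
    im=c["color"][:,:,::-1]
    if crop: im=im[crop[1]:crop[3],crop[0]:crop[2]]
    cv2.imwrite(f"pics/{n}.png",im)
E
python3 - <<'E'
from h import *
z={"sample":12,"short_sample":12,"rack":0,"press":0,"press_seat":30,"press_pivot":105,"lever_grip":270,"pot":0}
ims=[]
for n in ["scene","side"]:
    c=capture(n); save(c,n); print(n,np.round(np.array(c["pose"]),2).tolist(),c["color"].shape)
    for t in z:
        for r in tip_of(c,t)[:3]: print(t,round(r["conf"],2),np.round(r["centre"]),np.round(atz(c,r["centre"],z[t])))
o=get_obs(); print(o)
E
```

```text
scene [[0.74, 0.54, -0.39, 1078.75], [0.67, -0.59, 0.45, -701.07], [0.01, -0.59, -0.8, 1221.4], [0.0, 0.0, 0.0, 1.0]] (480, 640, 3)
sample 0.74 [196. 318.] [ 448. -396.   12.]
sample 0.73 [253. 410.] [ 702. -459.   12.]
sample 0.64 [278. 321.] [ 593. -271.   12.]
short_sample 0.72 [249. 342.] [ 581. -354.   12.]
rack 0.86 [267. 334.] [ 593. -309.    0.]
press 0.85 [373. 226.] [579.  99.   0.]
press_seat 0.73 [360. 230.] [573.  46.  30.]
press_pivot 0.64 [387. 188.] [572. 149. 105.]
lever_grip 0.89 [360. 124.] [479. 135. 270.]
pot 0.67 [350. 291.] [659. -92.   0.]
side [[0.94, -0.19, 0.28, 220.04], [-0.34, -0.54, 0.77, -1120.94], [0.0, -0.82, -0.57, 906.52], [0.0, 0.0, 0.0, 1.0]] (480, 640, 3)
sample 0.8 [294. 339.] [ 462. -264.   12.]
sample 0.68 [419. 374.] [ 685. -457.   12.]
sample 0.66 [352. 327.] [ 604. -272.   12.]
short_sample 0.85 [361. 354.] [ 589. -361.   12.]
rack 0.75 [352. 344.] [ 586. -315.    0.]
press 0.77 [298. 244.] [591. 108.   0.]
press 0.47 [359. 352.] [ 592. -344.    0.]
press_seat 0.73 [301. 251.] [576.  35.  30.]
press_pivot 0.68 [293. 208.] [588. 141. 105.]
l
[... 155 characters left out ...]
2. -253.    0.]
{'time': 0.9, 'joint_positions': array([-1.31398202e+00,  3.41972117e-01,  1.52410632e+00,  1.05703395e-05,
        1.27542456e+00, -1.46023232e-01]), 'dq': array([-0.0015002 , -0.00085161, -0.00022254,  0.00059589,  0.0005813 ,
       -0.0005455 ]), 'tau': array([-2.76853061e-04, -4.31129873e+01, -2.44477719e+01,  7.20014982e-02,
        4.84397833e-02,  5.88277118e-06]), 'tool_pos': array([ 205.82458314, -482.96318552,  404.75277931]), 'tcp_rot': array([3.14150248e+00, 3.03997931e-06, 4.02834464e-01]), 'contact_force': array([-0.72162787, -0.09006183, -0.22673344]), 'moment': array([-0.05514153, -0.02728113, -0.07364394]), 'finger_force': 0.0, 'grip_width': 91.730627936923}
```

View pics/scene.png

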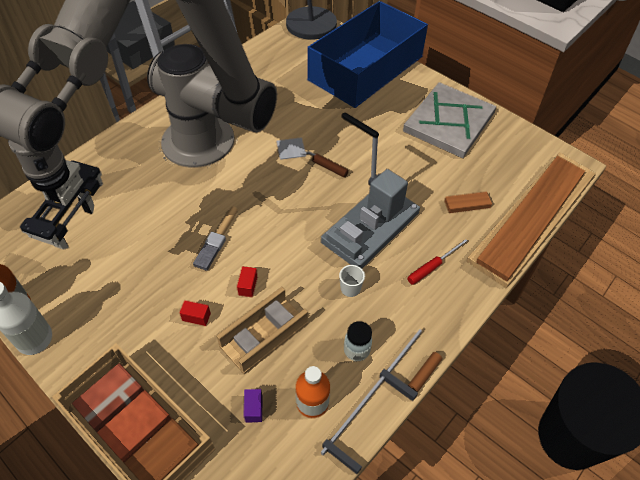

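View pics/side.png

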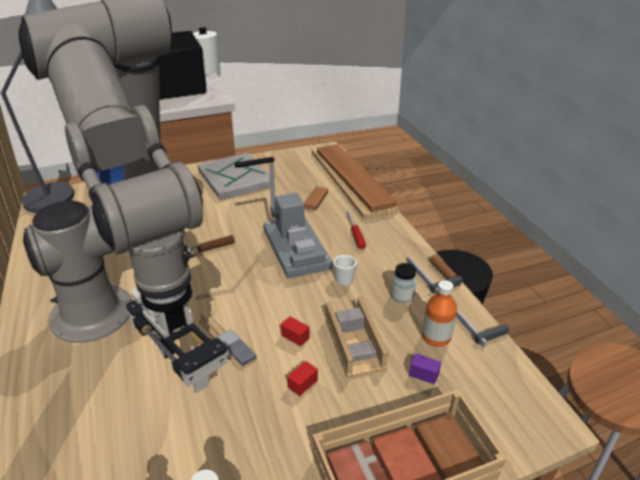

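The scene view shows the rack at (265,330), with the tall sample at (278,315) in its +y place and the short one at (247,340). The press is at (372,225) and its handle at (360,124). The side view agrees: tall sample at (349,319), short at (362,351), handle at (253,162). I'll move above the rack and look with the wrist camera.

```bash
python3 -m inch '[[0.43,-0.016,0,0.55,1],[0.43,-0.016,0,0.55,1],[0.43,-0.016,0,0.55,1],[0.43,-0.016,0,0.55,1],[0.43,-0.016,0,0.55,1],[0.43,-0.016,0,0.55,1],[0.43,-0.016,0,0.55,1],[0.43,-0.016,0,0.55,1]]'
python3 - <<'E'
from h import *
c=capture("wrist"); save(c,"w1"); print(np.round(c["pose"],3).tolist())
z={"sample":12,"short_sample":12,"rack":0}
for t in z:
    for r in tip_of(c,t)[:3]: print(t,round(r["conf"],2),np.round(r["centre"]),np.round(atz(c,r["centre"],z[t])))
    for r in trace(c,t)[:2]:
        m=r["pixels"].astype(np.uint8); k,_=cv2.findContours(m,0,2); k=max(k,key=cv2.contourArea)
        print(t,r["conf"],cv2.minAreaRect(k))
E
```

```text
time: 1.57
tool_pos: [493.7, -347.2, 404.8]
tcp_rot: [3.141, -0.0, -0.147]
contact_force: [0.4, -0.5, -0.0]
grip_width: 92.2
finger_force: 0.0
[[-0.147, -0.942, -0.301, 574.78], [-0.989, 0.141, 0.045, -358.55], [0.0, 0.305, -0.952, 385.016], [0.0, 0.0, 0.0, 1.0]]
sample 0.75 [230. 240.] [ 470. -250.   12.]
sample 0.64 [361. 249.] [ 439. -386.   12.]
sample 0.6 [220. 118.] [ 592. -267.   12.]
sample 0.64 ((224.75001525878906, 247.75001525878906), (38.890872955322266, 69.29645538330078), 45.0)
sample 0.61 ((392.5, 5.0), (10.0, 21.0), 90.0)
short_sample 0.88 [316. 113.] [ 583. -359.   12.]
short_sample 0.81 ((314.8056945800781, 110.73834991455078), (69.82257843017578, 41.62313461303711), 86.3086166381836)
short_sample 0.37 ((16.999996185302734, 185.49996948242188), (33.99999237060547, 108.99998474121094), 0.0)
rack 0.86 [270. 114.] [ 589. -313.    0.]
rack 0.77 ((261.4593505859375, 112.19548034667969), (113.37419128417969, 229.79527282714844), 86.48625946044922)
```

View pics/w1.png

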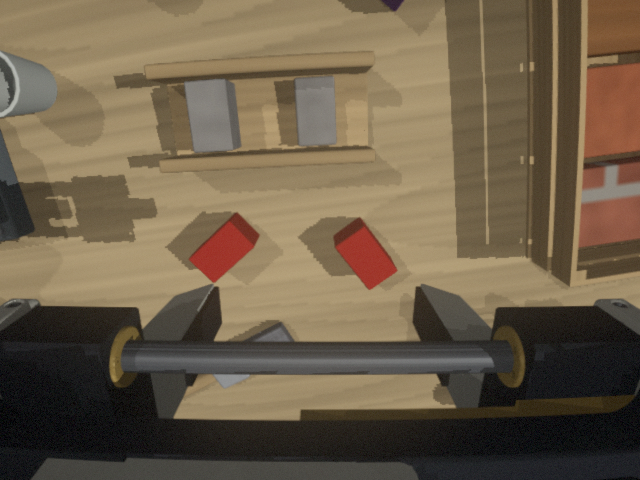

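The wrist view shows the tall sample in the left (+y) place, top face centre near (208,115), with its side visible. The short one is at (315,110) and the rack walls run from x=147 to 373. The two red blocks are decoys. I'll move closer to measure exactly.

```bash
python3 -m inch '[[-0.05,-0.08,0.1,-0.05,1],[-0.05,-0.08,0.1,-0.05,1],[-0.05,-0.08,0.1,-0.05,1],[-0.05,-0.08,0.1,-0.05,1],[-0.05,-0.08,0.1,-0.05,1],[-0.05,-0.08,0.1,-0.05,1]]'
python3 - <<'E'
from h import *
c=capture("wrist"); save(c,"w2"); print(np.round(c["pose"],3).tolist())
for t,z in {"sample":12,"short_sample":12,"rack":0}.items():
    for r in tip_of(c,t)[:3]: print(t,round(r["conf"],2),np.round(r["centre"]),np.round(atz(c,r["centre"],z)))
E
```

```text
time: 2.42
tool_pos: [453.9, -263.0, 305.4]
tcp_rot: [3.141, -0.001, -0.098]
contact_force: [-0.0, -0.1, -0.5]
grip_width: 91.6
finger_force: 0.0
[[-0.099, -0.948, -0.303, 535.552], [-0.995, 0.095, 0.029, -270.309], [0.001, 0.304, -0.953, 285.668], [0.0, 0.0, 0.0, 1.0]]
sample 0.71 [472. 233.] [ 442. -382.   12.]
sample 0.63 [303.  34.] [ 593. -267.   12.]
sample 0.61 [298. 218.] [ 468. -249.   12.]
short_sample 0.56 [440.  35.] [ 584. -359.   12.]
rack 0.65 [374.  38.] [ 588. -316.    0.]
rack 0.53 [302.  34.] [ 595. -266.    0.]
```

View pics/w2.png

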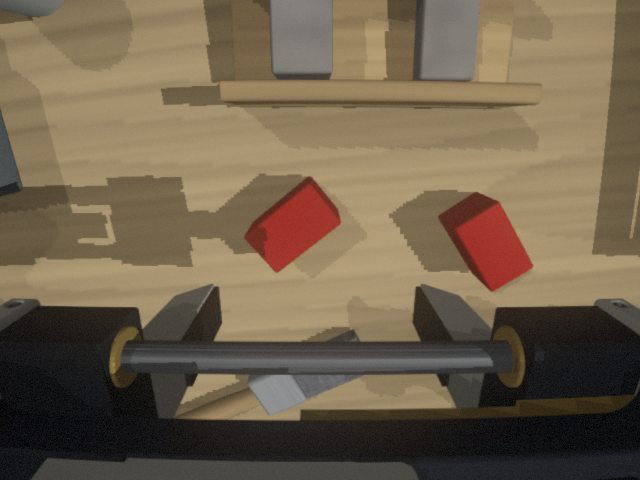

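The rack's near wall, at row about 92, is now level in the view. The tall sample's top face spans columns 271–332, with its near edge at row 72.

```bash
python3 - <<'E'
from h import *
c=capture("wrist")
for p in [(271,72),(332,73),(271,20),(333,20)]: print(p,np.round(atz(c,p,52),1))
for p in [(221,81),(540,84)]: print("wall",np.round(atz(c,p,58),1))
m=c["color"].astype(int); print([ (r,m[r,290].tolist()) for r in range(60,90,3)])
E
```

```text
(271, 72) [ 567.5 -247.4   52. ]
(332, 73) [ 563.4 -282.9   52. ]
(271, 20) [ 595.2 -251.    52. ]
(333, 20) [ 591.7 -286.    52. ]
wall [ 565.1 -218.8   58. ]
wall [ 546.7 -404.1   58. ]
[(60, [132, 129, 123]), (63, [133, 128, 121]), (66, [130, 127, 119]), (69, [130, 126, 119]), (72, [129, 125, 120]), (75, [98, 95, 89]), (78, [67, 64, 58]), (81, [71, 66, 56]), (84, [146, 124, 90]), (87, [155, 132, 97])]
```

```bash
python3 -m inch '[[0.14,-0.0087,0,0,1],[0.14,-0.0087,0,0,1],[0.14,-0.0087,0,0,1],[0.14,-0.0087,0,0,1],[0.14,-0.0087,0.03,0,1],[0.14,-0.0087,0.04,0,1]]'
python3 - <<'E'
from h import *
c=capture("side"); save(cv2 and c,"s2",(250,200,450,400))
im=cv2.imread("pics/s2.png"); cv2.imwrite("pics/s2.png",cv2.resize(im,None,fx=3,fy=3,interpolation=2))
print(get_obs()["tool_pos"],get_obs()["tcp_rot"])
E
```

```text
time: 3.17
tool_pos: [594.9, -266.8, 261.9]
tcp_rot: [-3.141, 0.002, -0.096]
contact_force: [-1.5, 0.9, -1.5]
grip_width: 91.7
finger_force: 0.0
[ 593.66253688 -266.58935554  260.18947978] [-3.13865203  0.00674311 -0.09705484]
```

View pics/s2.png

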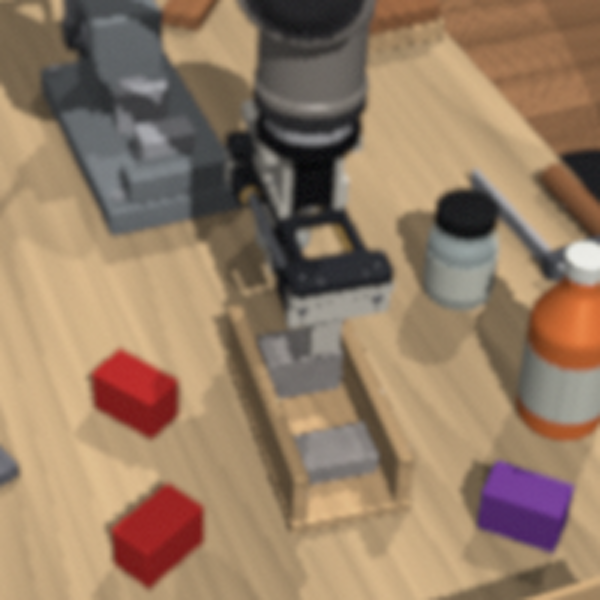

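The tall sample sits under the fingers, with the near finger just in front of its face. Nothing looks off, so I'll descend and grip.

```bash
python3 -m inch '[[0,0,0.03,0,1],[0,0,0.05,0,1],[0,0,0.066,0,1],[0,0,0.066,0,1],[0,0,0.066,0,1]]'; python3 -m inch '[[0,0,0,0,0],[0,0,0,0,0],[0,0,0,0,0],[0,0,0,0,0],[0,0,0,0,0],[0,0,0,0,0],[0,0,0,0,0],[0,0,0,0,0]]'
```

```text
time: 3.63
tool_pos: [594.0, -267.3, 198.9]
tcp_rot: [-3.141, 0.001, -0.098]
contact_force: [-0.1, -0.3, 1.0]
grip_width: 91.6
finger_force: 0.0
time: 4.3
tool_pos: [594.5, -266.9, 198.8]
tcp_rot: [3.142, -0.0, -0.097]
contact_force: [-0.3, 0.3, 0.1]
grip_width: 43.1
finger_force: 0.0
```

```bash
python3 -m inch '[[0,0,0,0,0],[0,0,0,0,0],[0,0,0,0,0],[0,0,0,0,0],[0,0,0,0,0]]'; python3 -m inch '[[0,0,-0.01,0,0],[0,0,-0.03,0,0],[0,0,-0.06,0,0],[0,0,-0.1,0,0],[0,0,-0.1,0,0]]'
```

```text
time: 4.72
tool_pos: [594.5, -267.0, 198.7]
tcp_rot: [3.141, -0.0, -0.097]
contact_force: [-0.2, -0.2, -0.7]
grip_width: 35.9
finger_force: 30.0
time: 5.13
tool_pos: [596.0, -267.7, 307.7]
tcp_rot: [3.136, -0.013, -0.097]
contact_force: [1.5, -0.7, 0.5]
grip_width: 35.9
finger_force: 30.0
```

```bash
python3 - <<'E'
from h import *
c=capture("scene")
for p in [(207,265),(225,240),(232,212),(260,270),(285,250),(280,230),(300,270),(323,243),(350,290),(347,172),(280,150)]: print(p,np.round(atz(c,p,0)[:2]))
o=get_obs();print(o["tool_pos"],o["tcp_rot"])
E
```

```text
(207, 265) [ 350. -274.]
(225, 240) [ 327. -192.]
(232, 212) [ 273. -117.]
(260, 270) [ 458. -196.]
(285, 250) [ 462. -111.]
(280, 230) [409. -74.]
(300, 270) [ 530. -129.]
(323, 243) [518. -30.]
(350, 290) [658. -90.]
(347, 172) [406. 198.]
(280, 150) [208. 133.]
[ 595.40384308 -267.41007641  304.41730092] [ 3.13730475 -0.00919983 -0.09712603]
```

```bash
python3 -m inch '[[-0.012,-0.012,0,0,0],[-0.03,-0.031,0,0,0],[-0.05,-0.052,0,0,0],[-0.07,-0.073,0,0,0],[-0.09,-0.093,0,0,0],[-0.107,-0.11,0,0,0],[-0.117,-0.121,0,0,0],[-0.117,-0.121,0,0,0]]'; python3 -m inch '[[0,0,0.02,0,0],[0,0,0.045,0,0],[0,0,0.07,0,0],[0,0,0.09,0,0],[0,0,0.1,0,0],[0,0,0.1,0,0],[0,0,0.1,0,0]]'
```

```text
time: 5.85
tool_pos: [487.7, -132.8, 298.1]
tcp_rot: [-3.14, 0.004, -0.096]
contact_force: [0.1, 0.1, -1.8]
grip_width: 35.9
finger_force: 30.0
time: 6.43
tool_pos: [490.1, -135.5, 198.6]
tcp_rot: [-3.142, 0.0, -0.097]
contact_force: [0.2, -0.3, -1.2]
grip_width: 36.0
finger_force: 30.0
```

```bash
python3 -m inch '[[0,0,0.004,0,0],[0,0,0.008,0,0],[0,0,0.01,0,0],[0,0,0.011,0,0],[0,0,0.0115,0,0],[0,0,0.0115,0,0]]'
```

```text
time: 6.93
tool_pos: [489.8, -135.2, 187.4]
tcp_rot: [3.141, -0.0, -0.097]
contact_force: [-0.6, 0.4, -2.2]
grip_width: 36.3
finger_force: 30.0
```

```bash
python3 -m inch '[[0,0,0.0005,0,0],[0,0,0.001,0,0],[0,0,0.0015,0,0],[0,0,0.002,0,0]]'
```

```text
time: 7.27
tool_pos: [489.8, -135.2, 186.6]
tcp_rot: [3.141, -0.001, -0.097]
contact_force: [-6.6, 2.4, 18.9]
grip_width: 35.8
finger_force: 30.0
```

```bash
python3 -m inch '[[0,0,-0.001,0,0],[0,0,-0.001,0,1],[0,0,-0.001,0,1],[0,0,-0.001,0,1],[0,0,-0.001,0,1],[0,0,-0.001,0,1],[0,0,-0.001,0,1],[0,0,-0.001,0,1]]'; python3 -m inch '[[0,0,0,0,1],[0,0,0,0,1],[0,0,-0.03,0,1],[0,0,-0.06,0,1],[0,0,-0.09,0,1],[0,0,-0.09,0,1]]';  python3 -m inch '[[0,0,0,-1.57,1],[0,0,0,-1.57,1],[0,0,0,-1.57,1],[0,0,0,-1.57,1],[0,0,0,-1.57,1],[0,0,0,-1.57,1],[0,0,0,-1.57,1],[0,0,0,-1.57,1]]'
```

```text
time: 7.93
tool_pos: [489.7, -135.2, 186.1]
tcp_rot: [3.142, 0.0, -0.097]
contact_force: [0.7, 0.3, 0.3]
grip_width: 78.0
finger_force: 0.0
time: 8.43
tool_pos: [491.2, -135.7, 281.4]
tcp_rot: [3.138, -0.009, -0.097]
contact_force: [1.5, 0.6, 1.1]
grip_width: 91.8
finger_force: 0.0
time: 9.1
tool_pos: [489.7, -135.1, 275.9]
tcp_rot: [-3.141, 0.0, 0.909]
contact_force: [-0.5, -0.3, -0.7]
grip_width: 91.9
finger_force: 0.0
```

```bash
python3 -m inch '[[0.076,0.049,-0.15,-0.564,1],[0.076,0.049,-0.15,-0.564,1],[0.076,0.049,-0.15,-0.564,1],[0.076,0.049,-0.15,-0.564,1],[0.076,0.049,-0.15,-0.564,1],[0.076,0.049,-0.15,-0.564,1],[0.076,0.049,-0.15,-0.564,1]]'
python3 - <<'E'
from h import *
c=capture("wrist"); save(c,"w3"); print(np.round(c["pose"],3).tolist())
for t,z in {"press":0,"press_seat":30,"press_pivot":105,"lever_grip":274}.items():
    for r in tip_of(c,t)[:3]: print(t,round(r["conf"],2),np.round(r["centre"]),np.round(atz(c,r["centre"],z)))
E
```

```text
time: 9.68
tool_pos: [575.0, -105.7, 425.3]
tcp_rot: [-3.14, 0.0, 1.465]
contact_force: [-0.8, -0.1, -1.5]
grip_width: 91.6
finger_force: 0.0
[[0.994, -0.101, -0.034, 583.045], [-0.106, -0.947, -0.302, -22.588], [-0.002, 0.304, -0.953, 405.443], [0.0, 0.0, 0.0, 1.0]]
press_seat 0.7 [304.  44.] [578.  47.  30.]
```

View pics/w3.png

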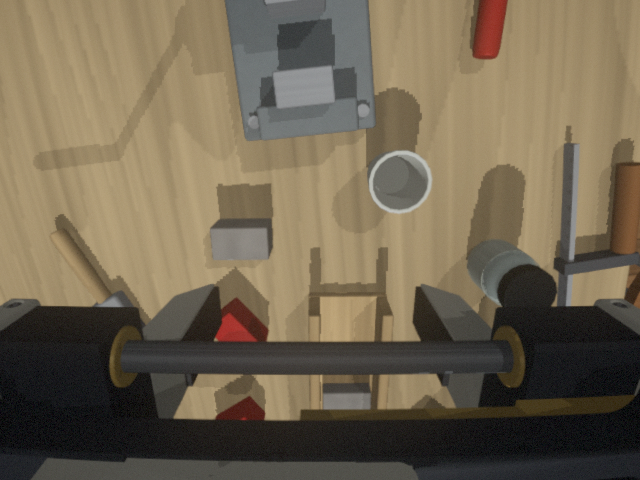

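The sample now stands upright on the table at (241,238). The press's near end shows at the top: its front edge runs from (248,138) to (373,127) and the fixed jaw is at (304,88). I'll shift +y for a proper look.

```bash
python3 -m inch '[[0.11,-0.01,-0.03,0,1],[0.11,-0.01,-0.03,0,1],[0.11,-0.01,-0.03,0,1],[0.11,-0.01,-0.03,0,1],[0.11,-0.01,-0.03,0,1]]'
python3 - <<'E'
from h import *
c=capture("wrist"); save(c,"w4"); print(np.round(c["pose"],3).tolist())
for t,z in {"press":0,"press_seat":30,"press_pivot":105,"lever_grip":274}.items():
    for r in tip_of(c,t)[:3]: print(t,round(r["conf"],2),np.round(r["centre"]),np.round(atz(c,r["centre"],z)))
E
```

```text
time: 10.35
tool_pos: [576.5, 5.8, 456.1]
tcp_rot: [3.141, 0.0, 1.469]
contact_force: [-0.5, -1.2, -0.0]
grip_width: 91.9
finger_force: 0.0
[[0.995, -0.097, -0.032, 584.206], [-0.102, -0.948, -0.303, 88.91], [-0.001, 0.304, -0.953, 436.29], [0.0, 0.0, 0.0, 1.0]]
press 0.75 [310. 108.] [578. 105.   0.]
press_seat 0.77 [318. 161.] [581.  48.  30.]
press_seat 0.34 [301.  51.] [576. 159.  30.]
press_pivot 0.9 [303.  50.] [578. 147. 105.]
press_pivot 0.56 [352. 407.] [ 592. -214.  105.]
lever_grip 0.97 [44. 48.] [475. 131. 274.]
```

View pics/w4.png

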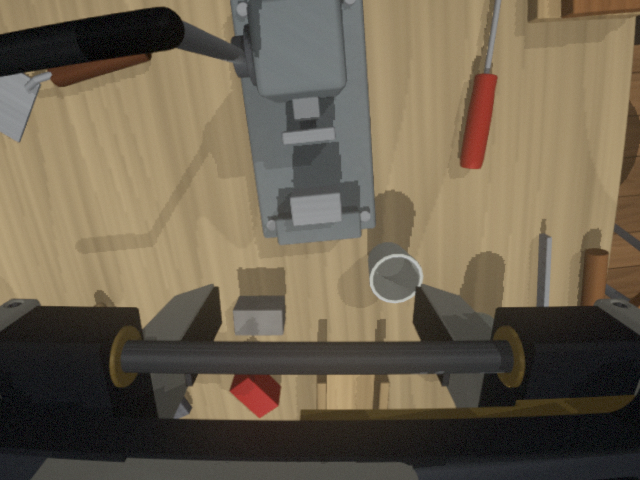

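The view shows the press base from x=232 to 375, with its front corners near (264,237) and (374,228). The moving jaw top is at (309,135), the fixed jaw at (316,208), the handle at (44,48) and the sample at (260,315). Enlarging the jaws for accurate edges.

```bash
python3 - <<'E'
from h import *
im=cv2.imread("pics/w4.png")[95:245,220:390]; cv2.imwrite("pics/w4z.png",cv2.resize(im,None,fx=4,fy=4,interpolation=2))
c=capture("wrist")
for p in [(235,30),(263,233),(361,30),(374,224),(264,237),(374,228)]: print(p,np.round(atz(c,p,30),1))
E
```

```text
(235, 30) [512.9 182.9  30. ]
(263, 233) [510.1 -27.9  30. ]
(361, 30) [636.7 169.1  30. ]
(374, 224) [636.5 -30.7  30. ]
(264, 237) [510.5 -32.7  30. ]
(374, 228) [636.2 -35.4  30. ]
```

View pics/w4z.png

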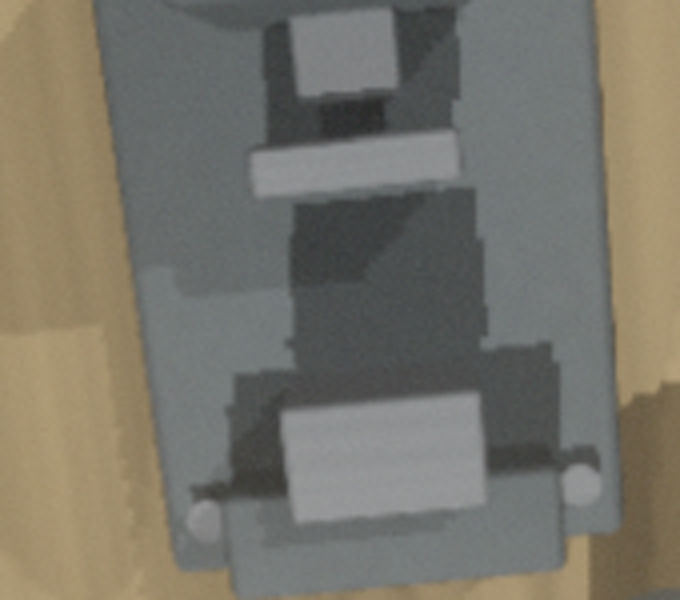

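```bash
python3 - <<'E'
from h import *
c=capture("wrist")
f=lambda u,v:(219.6+u/4,94.6+v/4)
for n,p in dict(mL=(255,197),mR=(462,172),mL2=(250,153),mR2=(457,130),fL=(282,409),fR=(480,392),fL2=(294,522),fR2=(487,504)).items(): print(n,np.round(atz(c,f(*p),78),1))
for n,p in dict(eL=(177,570),eR=(618,530),L1=(97,20),R1=(594,20)).items(): print(n,np.round(atz(c,f(*p),30),1))
# sample top
for p in [(235,310),(284,310),(235,297),(286,297)]: print(p,np.round(atz(c,p,40),1))
s=capture("side"); 
for q in (c,s):
  for t in ["lever_grip"]:
    for r in look_for(q,t)[:1]+tip_of(q,t)[:1]: print(r)
E
```

```text
mL [550.9  70.   78. ]
mR [599.6  70.5  78. ]
mL2 [551.1  80.   78. ]
mR2 [599.4  80.   78. ]
fL [550.8  19.3  78. ]
fR [599.2  18.3  78. ]
fL2 [550.2  -9.4  78. ]
fR2 [598.4  -9.8  78. ]
eL [510.4 -32.8  30. ]
eR [636.5 -34.2  30. ]
L1 [511.6 116.7  30. ]
R1 [639.  102.8  30. ]
(235, 310) [ 464.1 -116.5   40. ]
(284, 310) [ 522.5 -122.4   40. ]
(235, 297) [467.1 -99.5  40. ]
(286, 297) [ 527.1 -105.6   40. ]
{'rect': [122.7, 38.7, 245.3, 77.4], 'conf': 0.89}
{'centre': [40.1, 43.4], 'conf': 0.6}
{'rect': [257.0, 188.5, 42.3, 60.8], 'conf': 0.97}
```

```bash
python3 -m inch '[[-0.149,-0.072,0.156,-0.004,1],[-0.149,-0.072,0.156,-0.004,1],[-0.149,-0.072,0.156,-0.004,1],[-0.149,-0.072,0.156,-0.004,1],[-0.149,-0.072,0.156,-0.004,1],[-0.149,-0.072,0.156,-0.004,1],[-0.149,-0.072,0.156,-0.004,1],[-0.149,-0.072,0.156,-0.004,1]]'
```

```text
time: 11.62
tool_pos: [489.6, -136.7, 300.1]
tcp_rot: [-3.141, -0.0, 1.469]
contact_force: [-0.8, 0.7, -0.1]
grip_width: 91.7
finger_force: 0.0
```

```bash
python3 -m inch '[[0.0015,0,0.03,0,1],[0.0015,0,0.065,0,1],[0.0015,0,0.095,0,1],[0.0015,0,0.114,0,1],[0.0015,0,0.114,0,1],[0.0015,0,0.114,0,0],[0.0015,0,0.114,0,0],[0.0015,0,0.114,0,0]]'; python3 -m inch '[[0,0,0,0,0],[0,0,0,0,0],[0,0,0,0,0],[0,0,0,0,0],[0,0,0,0,0],[0,0,0,0,0]]'
```

```text
time: 12.28
tool_pos: [490.9, -134.6, 188.2]
tcp_rot: [3.138, 0.001, 1.471]
contact_force: [-0.2, 0.8, -0.4]
grip_width: 76.2
finger_force: 0.0
time: 12.78
tool_pos: [490.1, -134.8, 187.2]
tcp_rot: [3.14, 0.001, 1.471]
contact_force: [-0.6, 1.3, 6.8]
grip_width: 59.4
finger_force: 30.0
```

```bash
python3 -m inch '[[0,0,-0.01,0,0],[0,0,-0.03,0,0],[0,0,-0.06,0,0],[0,0,-0.09,0,0],[0,0,-0.115,0,0],[0,0,-0.125,0,0],[0,0,-0.125,0,0]]'; python3 -m inch '[[0.015,0.005,0,-0.02,0],[0.04,0.014,0,-0.04,0],[0.07,0.025,0,-0.06,0],[0.1,0.036,0,-0.09,0],[0.13,0.046,0,-0.09,0],[0.16,0.057,0,-0.09,0],[0.18,0.064,0,-0.09,0],[0.187,0.067,0,-0.09,0]]';  python3 -m inch '[[0,0,0,0,0],[0,0,0,0,0],[0,0,0,0,0]]'
```

```text
time: 13.37
tool_pos: [490.2, -134.8, 313.8]
tcp_rot: [3.137, 0.002, 1.471]
contact_force: [0.1, -0.9, -1.6]
grip_width: 59.9
finger_force: 30.0
time: 14.03
tool_pos: [575.5, 47.5, 308.9]
tcp_rot: [-3.139, -0.001, 1.563]
contact_force: [0.5, -0.5, -1.6]
grip_width: 60.2
finger_force: 30.0
time: 14.28
tool_pos: [574.7, 43.6, 310.4]
tcp_rot: [-3.14, 0.0, 1.56]
contact_force: [-0.5, -0.2, -0.7]
grip_width: 60.2
finger_force: 30.0
```

```bash
python3 -m inch '[[0.001,0,0.015,0,0],[0.001,0,0.03,0,0],[0.001,0,0.045,0,0],[0.001,0,0.06,0,0],[0.001,0,0.07,0,0],[0.001,0,0.08,0,0],[0.001,0,0.08,0,0],[0.001,0,0.08,0,0]]'
python3 - <<'E'
from h import *
c=capture("scene"); a=c["color"][170:270,315:425,::-1]
d=capture("side"); b=d["color"][190:290,250:360,::-1]
w=capture("wrist"); e=cv2.resize(w["color"][0:330,:,::-1],(800,412))[0:260]
r=np.hstack([cv2.resize(x,(400,340),interpolation=2) for x in (a,b)])
cv2.imwrite("pics/chk.png",np.vstack([r,e]))
E
```

```text
time: 14.95
tool_pos: [575.1, 45.3, 231.1]
tcp_rot: [-3.141, 0.0, 1.56]
contact_force: [0.1, 0.0, -2.0]
grip_width: 60.0
finger_force: 30.0
```

View pics/chk.png

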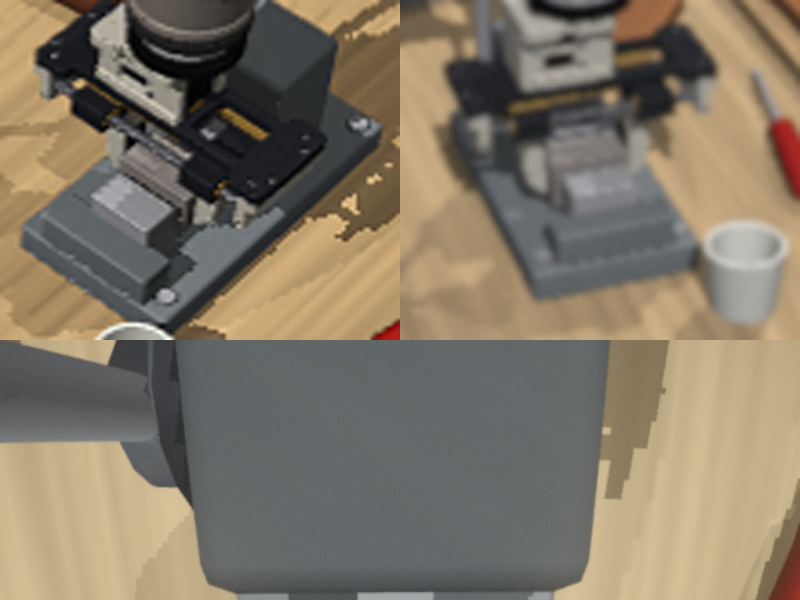

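In both outside views (top row) the sample is held between the jaws, behind the fixed jaw and with no contact. The wrist strip shows only the housing. Lowering it onto the bed.

```bash
python3 -m inch '[[0,0,0.005,0,0],[0,0,0.009,0,0],[0,0,0.011,0,0],[0,0,0.012,0,0],[0,0,0.0125,0,0],[0,0,0.013,0,0],[0,0,0.013,0,0]]'
```

```text
time: 15.68
tool_pos: [575.2, 45.8, 218.2]
tcp_rot: [3.142, 0.0, 1.561]
contact_force: [-0.3, -0.3, -1.8]
grip_width: 59.8
finger_force: 30.0
```

```bash
python3 -m inch '[[-0.0012,0,0.0003,0,0],[-0.0012,0,0.0006,0,0],[-0.0012,0,0.001,0,0],[-0.0012,0,0.0013,0,0]]'
```

```text
time: 16.02
tool_pos: [575.2, 44.5, 217.3]
tcp_rot: [3.141, 0.0, 1.561]
contact_force: [-2.1, -1.2, 4.6]
grip_width: 59.7
finger_force: 30.0
```

```bash
python3 -m inch '[[0,0,0.0003,0,0],[0,0,0.0006,0,0]]'
```

```text
time: 16.18
tool_pos: [575.2, 44.5, 217.2]
tcp_rot: [3.141, 0.0, 1.561]
contact_force: [-4.8, 0.3, 9.5]
grip_width: 59.5
finger_force: 30.0
```

```bash
python3 -m inch '[[0,0,-0.0006,0,0],[0,0,-0.0006,0,1],[0,0,-0.0006,0,1],[0,0,-0.0006,0,1],[0,0,-0.0006,0,1],[0,0,-0.0006,0,1],[0,0,-0.0006,0,1],[0,0,-0.0006,0,1]]';python3 -m inch '[[0,0,-0.01,0,1],[0,0,-0.03,0,1],[0,0,-0.065,0,1],[0,0,-0.1,0,1],[0,0,-0.14,0,1],[0,0,-0.18,0,1],[0,0,-0.22,0,1],[0,0,-0.25,0,1]]'
python3 - <<'E'
from h import *
w=capture("wrist")
for t,z in {"sample":30,"press_seat":30}.items():
    for r in tip_of(w,t)[:3]: print(t,round(r["conf"],2),np.round(r["centre"]),np.round(atz(w,r["centre"],z)))
save(w,"w5")
d=[capture("scene"),capture("side")]
for q in d:
  for t,z in {"sample":30,"press_seat":30}.items():
    for r in tip_of(q,t)[:4]: print(t,round(r["conf"],2),np.round(r["centre"]),np.round(atz(q,r["centre"],z)))
a=cv2.resize(w["color"][60:300,180:440,::-1],(520,480),interpolation=2)
b=cv2.resize(d[1]["color"][190:290,260:350,::-1],(280,480),interpolation=2)
cv2.imwrite("pics/fin.png",np.hstack([a,b]))
E
```

```text
time: 16.85
tool_pos: [575.2, 44.5, 216.9]
tcp_rot: [-3.142, 0.0, 1.561]
contact_force: [-1.3, -0.1, -0.2]
grip_width: 91.2
finger_force: 0.0
time: 17.52
tool_pos: [574.5, 44.6, 471.8]
tcp_rot: [3.137, 0.0, 1.561]
contact_force: [1.8, 0.2, -0.2]
grip_width: 91.8
finger_force: 0.0
sample 0.73 [314. 197.] [572.  45.  30.]
sample 0.63 [245. 390.] [ 474. -223.   30.]
sample 0.76 [362. 231.] [580.  49.  30.]
sample 0.7 [252. 286.] [ 491. -253.   30.]
sample 0.58 [252. 410.] [ 705. -465.   30.]
sample 0.58 [197. 320.] [ 463. -402.   30.]
press_seat 0.87 [360. 228.] [570.  50.  30.]
press_seat 0.55 [265. 333.] [ 599. -319.   30.]
sample 0.86 [303. 382.] [ 437. -408.   30.]
sample 0.84 [293. 339.] [ 454. -281.   30.]
sample 0.68 [421. 375.] [ 678. -475.   30.]
sample 0.5 [302. 250.] [581.  41.  30.]
press_seat 0.82 [302. 249.] [582.  43.  30.]
```

View pics/fin.png

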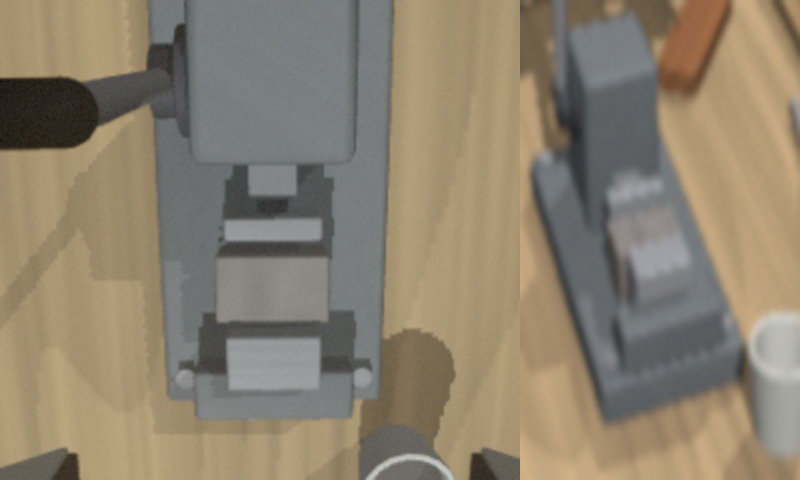

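```bash
python3 - <<'E'
from h import *
w=capture("wrist")
for r in tip_of(w,"lever_grip")[:2]: print(r["conf"],np.round(r["centre"]),np.round(atz(w,r["centre"],274)))
o=get_obs(); print(o["tool_pos"],o["tcp_rot"],o["joint_positions"])
E
```

```text
0.83 [ 94. 119.] [474. 132. 274.]
[575.23407272  44.5350091  465.88704089] [-3.13963836e+00  9.76010663e-06  1.56081293e+00] [-5.55185911e-02  4.03418531e-01  1.26290958e+00 -9.91420737e-05
  1.47721637e+00 -4.55258222e-02]
```

The sample stands centred: in the left panel the gaps to the moving and fixed jaws look equal, about 17 px each, and its long sides face the jaws. The handle shows at (40,112). On to the lever.

```bash
python3 -m inch '[[0,0,-0.04,0.12,1],[0.02,-0.02,-0.04,0.24,1],[0.04,-0.05,-0.04,0.36,1],[0.06,-0.07,-0.04,0.48,1],[0.08,-0.09,-0.04,0.6,1],[0.0855,-0.101,-0.04,0.72,1],[0.0855,-0.101,-0.04,0.84,1],[0.0855,-0.101,-0.04,0.96,1]]'; python3 -m inch '[[0,0,0,0.611,1],[0,0,0,0.611,1],[0,0,0,0.611,1],[0,0,0,0.611,1],[0,0,0,0.611,1],[0,0,0,0.611,1],[0,0,0,0.611,1]]'
```

```text
time: 18.73
tool_pos: [474.2, 131.8, 507.0]
tcp_rot: [3.142, 0.0, 0.596]
contact_force: [-0.4, -0.2, -0.7]
grip_width: 91.7
finger_force: 0.0
time: 19.32
tool_pos: [475.1, 131.1, 506.6]
tcp_rot: [3.141, 0.001, -0.007]
contact_force: [-1.1, -0.2, -0.3]
grip_width: 91.4
finger_force: 0.0
```

```bash
python3 -m inch '[[0,0,0.03,0,1],[0,0,0.055,0,1],[0,0,0.073,0,1],[0,0,0.073,0,1],[0,0,0.073,0,0.6],[0,0,0.073,0,0.4],[0,0,0.073,0,0.4],[0,0,0.073,0,0.4]]'; python3 -m inch '[[0,0,0,0,0.3],[0,0,0,0,0.3],[0,0,0,0,0.25],[0,0,0,0,0.25],[0,0,0,0,0.2],[0,0,0,0,0.2],[0,0,0,0,0.2],[0,0,0,0,0.2]]'
```

```text
time: 19.98
tool_pos: [475.2, 131.1, 435.2]
tcp_rot: [-3.141, -0.003, -0.01]
contact_force: [0.0, -0.3, -0.3]
grip_width: 69.4
finger_force: 0.0
time: 20.65
tool_pos: [475.0, 131.0, 433.9]
tcp_rot: [3.141, 0.0, -0.01]
contact_force: [0.3, 0.5, 0.2]
grip_width: 19.4
finger_force: 0.0
```

```bash
python3 -m inch '[[0,0,0,0,0],[0,0,0,0,0],[0,0,0,0,0],[0,0,0,0,0],[0,0,0,0,0],[0,0,0,0,0]]'
python3 - <<'E'
import numpy as np
for q in np.arange(0,1.05,.05):
    print(round(q,2),round(.170*(np.sin(q-.09)+np.sin(.09)),4),round(.170*(np.cos(.09)-np.cos(q-.09)),4))
E
```

```text
time: 21.15
tool_pos: [475.0, 130.9, 433.9]
tcp_rot: [3.141, 0.0, -0.01]
contact_force: [0.4, -3.5, -0.4]
grip_width: 15.2
finger_force: 30.0
0.0 0.0 0.0
0.05 0.0085 -0.0006
0.1 0.017 -0.0007
0.15 0.0255 -0.0004
0.2 0.0339 0.0003
0.25 0.0424 0.0015
0.3 0.0507 0.003
0.35 0.059 0.005
0.4 0.0671 0.0074
0.45 0.0752 0.0102
0.5 0.083 0.0134
0.55 0.0908 0.017
0.6 0.0983 0.0209
0.65 0.1056 0.0253
0.7 0.1127 0.03
0.75 0.1195 0.035
0.8 0.1261 0.0404
0.85 0.1324 0.0461
0.9 0.1384 0.0521
0.95 0.1441 0.0584
1.0 0.1495 0.065
```

```bash
python3 -m inch '[[0,-0.0042,-0.0003,0,0],[0,-0.0085,-0.0006,0,0],[0,-0.017,-0.0007,0,0],[0,-0.0255,-0.0004,0,0],[0,-0.0339,0.0003,0,0],[0,-0.0424,0.0015,0,0],[0,-0.0507,0.003,0,0],[0,-0.059,0.005,0,0]]'
```

```text
time: 21.82
tool_pos: [475.7, 189.5, 429.8]
tcp_rot: [3.138, -0.001, -0.011]
contact_force: [-1.2, -8.2, 6.8]
grip_width: 15.1
finger_force: 30.0
```

Next 0.35 to 0.7 (relative to the 0.35 pose).

```bash
python3 -m inch '[[0,-0.0081,0.0024,0,0],[0,-0.0162,0.0052,0,0],[0,-0.024,0.0084,0,0],[0,-0.0318,0.012,0,0],[0,-0.0393,0.0159,0,0],[0,-0.0466,0.0203,0,0],[0,-0.0537,0.025,0,0]]'
```

```text
time: 22.4
tool_pos: [476.5, 242.9, 404.9]
tcp_rot: [3.138, -0.002, -0.01]
contact_force: [0.3, -11.4, 6.8]
grip_width: 15.1
finger_force: 30.0
```

```bash
python3 -m inch '[[0,-0.0034,0.0025,0,0],[0,-0.0068,0.005,0,0],[0,-0.0101,0.0077,0,0],[0,-0.0134,0.0104,0,0],[0,-0.0166,0.0132,0,0],[0,-0.0197,0.0161,0,0],[0,-0.0227,0.0191,0,0],[0,-0.0257,0.0221,0,0]]'; python3 -m inch '[[0,-0.0028,0.0031,0,0],[0,-0.0056,0.0064,0,0],[0,-0.0083,0.0097,0,0],[0,-0.0111,0.0129,0,0]]'
```

```text
time: 23.07
tool_pos: [476.8, 268.1, 383.0]
tcp_rot: [3.138, -0.002, -0.01]
contact_force: [-0.3, -12.6, 10.0]
grip_width: 14.8
finger_force: 30.0
time: 23.4
tool_pos: [476.9, 279.1, 370.2]
tcp_rot: [3.137, -0.002, -0.01]
contact_force: [-0.1, -13.3, 10.9]
grip_width: 14.9
finger_force: 30.0
```

```bash
python3 -m inch '[[0,-0.0006,0.0008,0,0],[0,-0.0012,0.0016,0,0],[0,-0.0018,0.0024,0,0],[0,-0.0024,0.0032,0,0]]'
```

```text
time: 23.73
tool_pos: [476.9, 281.3, 367.1]
tcp_rot: [3.137, -0.002, -0.01]
contact_force: [-1.9, -13.8, 13.7]
grip_width: 15.1
finger_force: 30.0
```

```bash
python3 -m inch '[[0,-0.0006,0.0008,0,0],[0,-0.0012,0.0016,0,0],[0,-0.0018,0.0024,0,0],[0,-0.0024,0.0032,0,0]]'
```

```text
time: 24.07
tool_pos: [476.8, 282.5, 366.1]
tcp_rot: [3.134, -0.003, -0.01]
contact_force: [-6.6, -25.2, 31.0]
grip_width: 14.9
finger_force: 30.0
```

```bash
python3 -m inch '[[0,0.0003,-0.0004,0,0],[0,0.0003,-0.0004,0,0],[0,0.0003,-0.0004,0,0],[0,0.0003,-0.0004,0,0],[0,0.0003,-0.0004,0,0],[0,0.0003,-0.0004,0,0],[0,0.0003,-0.0004,0,0],[0,0.0003,-0.0004,0,0]]'; python3 -m inch '[[0,0,0,0,0],[0,0,0,0,0],[0,0,0,0,0],[0,0,0,0,0],[0,0,0,0,0],[0,0,0,0,0]]'
python3 - <<'E'
import numpy as np
f=lambda q:np.array([.170*np.sin(q-.09),-.170*np.cos(q-.09)])
for a,n in ((1,8),(.8,8),(.6,8),(.4,8),(.2,8)):
    print([ [0,round(float(d[0]),4),round(float(d[1]),4),0,0] for d in (-(f(a-.025*k)-f(a))*[1,-1] for k in range(1,n+1))])
E
```

```text
time: 24.73
tool_pos: [476.8, 282.2, 366.4]
tcp_rot: [3.135, -0.003, -0.011]
contact_force: [-7.1, -21.5, 24.8]
grip_width: 15.0
finger_force: 30.0
time: 25.23
tool_pos: [476.8, 282.2, 366.4]
tcp_rot: [3.135, -0.003, -0.011]
contact_force: [-5.8, -23.3, 25.6]
grip_width: 14.8
finger_force: 30.0
[[0, 0.0027, -0.0033, 0, 0], [0, 0.0054, -0.0066, 0, 0], [0, 0.0082, -0.0098, 0, 0], [0, 0.0111, -0.0129, 0, 0], [0, 0.0141, -0.0159, 0, 0], [0, 0.0171, -0.0189, 0, 0], [0, 0.0202, -0.0218, 0, 0], [0, 0.0234, -0.0246, 0, 0]]
[[0, 0.0033, -0.0027, 0, 0], [0, 0.0066, -0.0054, 0, 0], [0, 0.01, -0.0079, 0, 0], [0, 0.0134, -0.0104, 0, 0], [0, 0.0169, -0.0128, 0, 0], [0, 0.0205, -0.0151, 0, 0], [0, 0.0241, -0.0173, 0, 0], [0, 0.0278, -0.0194, 0, 0]]
[[0, 0.0037, -0.002, 0, 0], [0, 0.0075, -0.004, 0, 0], [0, 0.0114, -0.0058, 0, 0], [0, 0.0152, -0.0075, 0, 0], [0, 0.0191, -0.0092, 0, 0], [0, 0.0231, -0.0107, 0, 0], [0, 0.0271, -0.0122, 0, 0], [0, 0.0311, -0.0135, 0, 0]]
[[0, 0.0041, -0.0012, 0, 0], [0, 0.0082, -0.0024, 0, 0], [0, 0.0123, -0.0034, 0, 0], [0, 0.0164, -0.0044, 0, 0], [0, 0.0206, -0.0052, 0, 0], [0, 0.0248, -0.0059, 0, 0], [0, 0.029, -0.0066, 0, 0], [0, 0.0332, -0.0071, 0, 0]]
[[0, 0.0042, -0.0004, 0, 0], [0, 0.0085, -0.0007, 0, 0], [0, 0.0127, -0.0009, 0, 0], [0, 0.017, -0.001, 0, 0], [0, 0.0212, -0.001, 0, 0], [0, 0.0255, -0.0009, 0, 0], [0, 0.0297, -0.0007, 0, 0], [0, 0.0339, -0.0003, 0, 0]]
```

Held for well over a second. Now easing back at about 0.3 rad/s.

```bash
python3 -m inch '[[0,0.0027,-0.0033,0,0],[0,0.0054,-0.0066,0,0],[0,0.0082,-0.0098,0,0],[0,0.0111,-0.0129,0,0],[0,0.0141,-0.0159,0,0],[0,0.0171,-0.0189,0,0],[0,0.0202,-0.0218,0,0],[0,0.0234,-0.0246,0,0]]'; python3 -m inch '[[0,0.0033,-0.0027,0,0],[0,0.0066,-0.0054,0,0],[0,0.01,-0.0079,0,0],[0,0.0134,-0.0104,0,0],[0,0.0169,-0.0128,0,0],[0,0.0205,-0.0151,0,0],[0,0.0241,-0.0173,0,0],[0,0.0278,-0.0194,0,0]]'
```

```text
time: 25.9
tool_pos: [476.8, 260.5, 388.3]
tcp_rot: [3.139, -0.002, -0.011]
contact_force: [2.5, -10.4, 2.6]
grip_width: 15.2
finger_force: 30.0
time: 26.57
tool_pos: [476.7, 232.9, 407.0]
tcp_rot: [3.14, -0.002, -0.011]
contact_force: [3.5, -7.7, -1.6]
grip_width: 15.1
finger_force: 30.0
```

```bash
python3 -m inch '[[0,0.0037,-0.002,0,0],[0,0.0075,-0.004,0,0],[0,0.0114,-0.0058,0,0],[0,0.0152,-0.0075,0,0],[0,0.0191,-0.0092,0,0],[0,0.0231,-0.0107,0,0],[0,0.0271,-0.0122,0,0],[0,0.0311,-0.0135,0,0]]'; python3 -m inch '[[0,0.0041,-0.0012,0,0],[0,0.0082,-0.0024,0,0],[0,0.0123,-0.0034,0,0],[0,0.0164,-0.0044,0,0],[0,0.0206,-0.0052,0,0],[0,0.0248,-0.0059,0,0],[0,0.029,-0.0066,0,0],[0,0.0332,-0.0071,0,0]]'
```

```text
time: 27.23
tool_pos: [476.5, 202.0, 420.0]
tcp_rot: [3.14, -0.001, -0.011]
contact_force: [5.1, -5.5, -2.3]
grip_width: 15.1
finger_force: 30.0
time: 27.9
tool_pos: [475.8, 169.3, 427.7]
tcp_rot: [-3.141, -0.001, -0.01]
contact_force: [4.8, -2.0, -1.7]
grip_width: 15.2
finger_force: 30.0
```

```bash
python3 -m inch '[[0,0.0042,-0.0004,0,0],[0,0.0085,-0.0007,0,0],[0,0.0127,-0.0009,0,0],[0,0.017,-0.001,0,0],[0,0.0212,-0.001,0,0],[0,0.0255,-0.0009,0,0],[0,0.0285,-0.0007,0,0],[0,0.031,-0.0003,0,0]]'; python3 -m inch '[[0,0.0015,0,0,0],[0,0.003,0,0,0],[0,0.0045,0,0,0],[0,0.006,0,0,0],[0,0.007,0,0,0],[0,0.007,0,0,0]]'
```

```text
time: 28.57
tool_pos: [475.2, 138.3, 428.3]
tcp_rot: [-3.141, -0.001, -0.01]
contact_force: [4.5, -1.2, 3.5]
grip_width: 15.6
finger_force: 30.0
time: 29.07
tool_pos: [475.2, 131.5, 427.9]
tcp_rot: [-3.141, -0.001, -0.01]
contact_force: [6.1, -1.5, 0.9]
grip_width: 14.8
finger_force: 30.0
```

Nearly home; I'll press gently against the home stop.

```bash
python3 -m inch '[[0,0.0005,0,0,0],[0,0.001,0,0,0],[0,0.0015,0,0,0],[0,0.002,0,0,0],[0,0.002,0,0,0]]'
```

```text
time: 29.48
tool_pos: [475.1, 130.2, 427.8]
tcp_rot: [-3.139, -0.001, -0.01]
contact_force: [6.1, 3.5, -1.0]
grip_width: 15.2
finger_force: 30.0
```

```bash
python3 -m inch '[[0,0,0,0,0.25],[0,0,0,0,0.3],[0,0,0,0,0.5],[0,0,0,0,0.7],[0,0,0,0,0.7],[0,0,0,0,0.7],[0,0,0,0,0.7],[0,0,0,0,0.7]]'; python3 -m inch '[[0,0,-0.02,0,0.7],[0,0,-0.05,0,0.7],[0,0,-0.08,0,0.7],[0,0,-0.1,0,0.7],[0,0,-0.1,0,0.7],[0,0,-0.1,0,0.7]]'
python3 - <<'E'
from h import *
for n in ["scene","side"]:
    c=capture(n)
    for t,z in {"sample":30,"short_sample":12,"lever_grip":274,"pot":0}.items():
        for r in tip_of(c,t)[:5]: print(n,t,round(r["conf"],2),np.round(atz(c,r["centre"],z)))
    print(np.round(proj(c,[[575,44.5,30],[475,131,274]])))
E
```

```text
time: 30.15
tool_pos: [475.0, 129.5, 427.8]
tcp_rot: [3.141, 0.0, -0.01]
contact_force: [-1.2, 0.8, 0.5]
grip_width: 61.7
finger_force: 0.0
time: 30.65
tool_pos: [474.9, 129.5, 528.6]
tcp_rot: [-3.141, -0.002, -0.01]
contact_force: [0.7, 0.9, -0.3]
grip_width: 64.2
finger_force: 0.0
scene sample 0.84 [567.  27.  30.]
scene sample 0.8 [ 488. -256.   30.]
scene sample 0.79 [ 451. -396.   30.]
scene sample 0.61 [ 707. -459.   30.]
scene short_sample 0.8 [ 582. -361.   12.]
scene lever_grip 0.65 [479. 134. 274.]
scene pot 0.55 [658. -95.   0.]
[[360. 231.]
 [357. 123.]]
side sample 0.82 [ 435. -412.   30.]
side sample 0.75 [ 676. -481.   30.]
side sample 0.65 [ 453. -275.   30.]
side sample 0.52 [578.  30.  30.]
side short_sample 0.73 [ 587. -349.   12.]
side lever_grip 0.78 [471. 131. 274.]
side pot 0.84 [ 652. -102.    0.]
side pot 0.73 [597.  69.   0.]
[[299. 249.]
 [251. 162.]]
```

```bash
python3 -c "
from plant import *
print(close_job())"
```

```text
the job is handed in; nothing more can be done
None
```

I set the tall sample upright and centred in the press, pulled the lever to its stop, held it there just over a second, eased it back home and handed the job in at about 31 s. The squeeze pushed the sample up against the fixed jaw, and the short sample and pot were not touched.

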